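# Measure a groove with the bench depth gauge and mark the reading

### The arm

A 6-joint arm with a two-finger parallel gripper is mounted at the origin on a cart in front of the work surface, level with it; the furniture and walls round the work are solid. World frame = base frame: x ahead of the robot, y to its left, z up, the work surface at z = 0. Lengths are in m, angles in rad, forces in N, time in s.
With the tool pointing down it reaches from about 0.35 to 0.975 m from the base axis. Payload 4.9 kg.
Tool frame: the origin (TCP) lies midway between the tips of the shut fingers; the grasp point (between the pads) lies 19 mm behind it; z points along the fingers, y is the direction in which the jaws open and shut (so a half turn about z gives the same grasp; the last joint's range is limited). The gripper opens to 85 mm and grips with 20 to 120 N. Pads are 22 mm wide; open, the fingers measure 114 mm over their backs; the gripper's body (76 mm by 85 mm) begins 54 mm behind the grasp point. The pads swing forward as they close: fully open they stand 13 mm farther back than shut.
Start: joints at [-1.44, 0.053, 1.613, -0, 1.476, -0.119], TCP at [0.155, -0.606, 0.231] pointing down, gripper open.
Joint ranges: [-3.01, 3.01], [-1.01, 2.22], [0.06, 2.58], [-1.02, 4.17], [0.09, 2.62], [-3.14, 3.14]. Speed limits (rad/s): [2.57, 2.57, 3.14, 3.14, 3.14, 3.14].

### API

Orientations are given as a rotation vector (axis times angle).
In Python, from station import ctrl gives the robot as it stands.
- The arm moves only by the shell command python3 -m jog 'ROWS' [FORCE]. ROWS is JSON, one flat list of numbers, 7 for each row, row after row: the opening, from 0 (shut) to 1 (fully open), then the shift along the tool's x, y, z in m, then the turn, a rotation vector about the tool's x, y, z in degrees. A call has 1 to 10 rows; each row shifts and turns the commanded pose from where the row before left it, along the tool's axes as they then stand; what a row does not reach is not made up. A row lasts 1/8 s, in which the tool goes at most 62.5 mm and 10.7 degrees, less where a joint would pass 70% of its speed; a pose out of reach is approached as far as the arm can. A call with a gripper value outside its range is refused whole. The fingers move at their own pace and stop on an object; FORCE is the grip in N (left out, the last holds). Time passes only in rows, so rows that do not move let the fingers close. It gives the time, the measured TCP pose, the force and the opening at its end, in the units of the state.
- ctrl.get_obs(): the state, without advancing time (a new reading comes with each control period).
- ctrl.get_image(name): name is "scene" or "top" or "wrist"; returns a dict with "image" (384x512x3 uint8, blue, green, red), "camera_matrix" (3x3 intrinsics, pixels), "rvec" (rotation vector, rad) and "tvec" (3), from world to camera coordinates, as OpenCV has them; the wrist camera has in their place "mount" (4x4, takes a point from camera to tool coordinates, whose origin is the TCP and whose axes are the flange's). Camera axes: x right, y down, z forward; pixel columns grow to the right and rows downward; lengths in m; the calibration is good to about 2 mm. A picture is of the moment at which its call begins: read the wrist's pose just before it. There is no depth.
- ctrl.finish_job(): hands the job in, once; it reports no verdict.
Trained networks look in a picture, given as the dict that the camera call returned (one of the last four; its "shot" number tells which), for a name from the list of things; names that differ only in an ending like _2 or _b are one class to them, and where a whole thing is asked for, a point or a joint stands for the part that bears it (a point fixed in the world has none). Each returns a list of dicts, best first, with "p" (0 to 1); they miss things now and then, are a little off and sometimes report something else, mostly with a low value. They report only what shows in the picture. A call takes as long as a camera call.
- ctrl.boxes_of(target, picture): "box" ([centre column, centre row, width, height] in pixels, round what is visible of it).
The state is a dict: "t": time; "q": joint angles; "dq": joint speeds; "effort": joint torques, N m; "tool_pos": TCP position; "tool_rot": TCP orientation; "contact_force": force on the tool from outside, world axes, zero at the start; "wrist_torque": the same for the moment, N m; "opening": finger opening in m.
Only numpy, scipy, OpenCV 4.12 (cv2) and the standard library are available. Lean on these libraries where they do the work, as an engineer would, in place of code of your own. Each camera call takes 0.05 s, during which the arm holds its last target. There are 200 camera calls.

### The job

Measure how deep the groove in the slotted metal block is: slide the block square against the gauge's fence and along it up to the stop, then press the gauge's black cap down until its foot sits flat on the block, so that the sprung probe reaches the floor of the groove. Read the pointer and slide the cursor along the scale beam until its mark lines up with the pointer, leaving the gauge seated on the block. Do not disturb the lamp, tape roll, scale or goggles.

Things in the scene. Friction and masses are not known exactly. Their poses are not given: they have to be found in the camera images.
- gauge: grey depth gauge stand, fixed. Origin on the surface below the probe; y runs along the fence toward the stop, x from the block to the fence, z up (below in mm). Fence = front face, x +32, of a bar 20 wide, 30 high, y -240 to 84. Stop = face y +40 of a column 150 high (x -28 to 32, y 40 to 84), whose arm overhangs the probe at z 106 to 151, x +-22, y from -24
- home (a point): point of the gauge (0, -30, 20 mm in its axes) where the block's centre lies when the block is against fence and stop; axes parallel to the gauge's
- block_mid (a point): centre, 20 mm up, of the loose aluminium block, 64 (x) x 140 (y) x 40 mm, about 0.5 kg, with an 18 mm wide groove along the middle of its top, end to end; groove depth differs every time, 7 to 19 mm. It starts some cm off fence and stop, its y turned up to 0.3 rad from the gauge's. It slides on the surface and passes below the raised head
- block_top (a point): centre of the block's top plane, 40 mm above its underside
- head (a joint): vertical slide of the gauge head (foot, scale beam and cap move as one), m: 0 = raised (foot's underside 80 mm above the surface), growing as it is pressed down; 0.040 = foot flat on the block; starts at 0 to 0.008. Moves down with 3 to 5 N and stays where it is left
- foot (a point): centre of the underside of the head's flat steel foot (52 mm across the groove x 40 mm), which must sit on the block
- cap_top (a point): centre of the top of the round black press cap, 44 mm in diameter, straight above the probe, 144 mm above the foot's underside. Below the cap the head's flat aluminium scale beam, 48 mm wide, runs out in gauge +y to y = 202 mm; its top is 16 mm below the cap's top
- probe_tip (a point): lower end of the 7 mm steel probe. Its weak spring (about 2 N at most) pushes it out of the foot by 24 mm; it is pushed back in when it meets the groove's floor
- pointer_mark (a point): middle of the small black pointer bar (18 x 3 mm, across the white scale) on the beam, at gauge x = -10 mm. Geared to the probe: it rests at gauge y = +50 mm and moves toward +y by 5 mm for every mm the probe is pushed in. It stands only 4 mm proud of the beam; keep off it
- cursor (a joint): slide of the steel cursor along the beam, m: gauge y = 188 mm - value, range 0 to 0.135; stays where it is left, moves with about 2 N. It starts at 0 to 0.03, on the +y side of where the pointer will be
- cursor_grip (a point): a point on the axis of the cursor's upright tab (16 x 16 mm; top 10 mm above this point, 36 mm above the beam's top), 25 mm above the beam's top, gauge x = +13 mm. The cursor's foot is 18 mm long along the beam and 9 mm high. Its thin black mark reaches toward the pointer at the same gauge y as this point
- lamp_mid (a point): middle of the glass spirit lamp, 73 mm wide, 72 mm high, to be left alone
- tape_mid (a point): middle of the brown tape roll, 96 mm wide, 48 mm high, to be left alone
- scale_mid (a point): middle of the pocket scale, 124 x 62 x 19 mm, to be left alone
- eye_goggles_mid (a point): middle of the goggles, about 128 x 163 x 76 mm, to be left alone

How it is judged:
On the way, in this order (a step that is already met when the one before it is completed fails the run):
1. the block lies square against fence and stop, below the raised probe (horizontal distance between block_mid and home below 0.005 m and angle between the y axis of block_mid and the y axis of gauge, either way round below 0.05 rad and value of joint head below 0.02 m), for 0.2 s.
2. the foot is pressed flat onto the block, with the probe in the groove (horizontal distance between block_mid and home below 0.005 m and z of foot in the frame of block_top below 0.0015 m and z of probe_tip in the frame of block_top below -0.003 m), for 0.2 s.
At the end, for the whole second after the job is handed in: the block lies within 5 mm of its place against fence and stop and square to 0.05 rad, the foot sits on its top (gap under 1.5 mm) with the probe in the groove, and the cursor's mark stands still within 4 mm of the pointer along the beam (all of step 2 and angle between the y axis of block_mid and the y axis of gauge, either way round below 0.05 rad and y of cursor_grip in the frame of pointer_mark between -0.004 and 0.004 m and velocity of joint cursor between -0.003 and 0.003 m/s); the robot touches nothing.
It fails at once if the lamp, tape roll, scale or goggles is moved by more than 20 mm (distance of any of lamp_mid, tape_mid, scale_mid, eye_goggles_mid from where it was at the start of the episode above 0.02 m).
It also fails if it takes over 66 s, if anything falls off the work surface, if the arm or the gripper's body presses on something with over 40 N, if the wrist force passes 120 N, or if a joint passes its speed limit or range.

## Working session

There is one attempt and no reset: what is moved stays moved. The work goes in short steps, Python scripts to look and compute and a shell command to move; the robot and the scene stay as the last step left them, time stands still between calls to the robot, and variables do not carry over. Pictures are saved under pics/ and viewed, about 8 in all and at most 12, crops included, and the job is handed in when it is done.

```bash
mkdir -p pics; ls; cat > h.py <<'E'
import numpy as np, cv2
from station import ctrl
def cam(n,save=None):
    p=ctrl.get_image(n)
    if save: cv2.imwrite('pics/'+save+'.png',p['image'])
    return p
def KRt(p):
    return p['camera_matrix'],cv2.Rodrigues(np.array(p['rvec'],float))[0],np.array(p['tvec'],float).ravel()
def back(p,u,v,z):
    K,R,t=KRt(p); d=R.T@np.linalg.inv(K)@np.array([u,v,1.]); c=-R.T@t
    return c+d*(z-c[2])/d[2]
def proj(p,X):
    K,R,t=KRt(p); return cv2.projectPoints(np.array(X,float).reshape(-1,3),R,t,np.array(K,float),None)[0].reshape(-1,2)
E
python3 - <<'E'
from h import *
o=ctrl.get_obs();print({k:np.round(v,3) for k,v in o.items()})
for n in('top','scene'):
    p=cam(n,n+'1');K,R,t=KRt(p);print(n,np.round(K,1).tolist(),np.round(-R.T@t,3),np.round(R,2).tolist())
    for g in('gauge','block_mid','cap_top','cursor','foot','pointer_mark','lamp_mid','tape_mid','scale_mid','eye_goggles_mid'):
        for b in ctrl.boxes_of(g,p)[:2]:print(g,np.round(b['box'],1),round(b['p'],2))
a=[cv2.imread(f'pics/{n}1.png') for n in('top','scene')]
cv2.imwrite('pics/both.png',cv2.resize(a[0],(800,600)))
E
```

```text
pics
{'t': np.float64(0.0), 'q': array([-1.44 ,  0.053,  1.614, -0.   ,  1.476, -0.119]), 'dq': array([ 0.   , -0.002,  0.   , -0.002,  0.001,  0.   ]), 'effort': array([ 2.0000e-03, -3.9368e+01, -3.7017e+01, -0.0000e+00,  7.0000e-03,
        0.0000e+00]), 'tool_pos': array([ 0.154, -0.605,  0.23 ]), 'tool_rot': array([-3.115, -0.391,  0.   ]), 'contact_force': array([-1.145,  0.351,  1.094]), 'wrist_torque': array([-0.011, -0.037,  0.018]), 'opening': np.float64(0.085)}
top [[419.0, 0.0, 260.2], [0.0, 419.0, 197.6], [0.0, 0.0, 1.0]] [0.26  0.004 1.389] [[0.0, -1.0, -0.0], [-0.98, -0.0, -0.19], [0.19, 0.0, -0.98]]
gauge [243.4 166.2 143.5  41.1] 0.81
gauge [371.9 237.2  34.5  36.3] 0.2
block_mid [289.  204.5  42.4  33.2] 0.96
cap_top [208.6 167.3  78.1  44.5] 0.78
cursor [180.2 152.9   8.5  10.8] 0.56
foot [209.6 165.7  80.8  37.4] 0.56
pointer_mark [179.9 150.9   5.1  12.3] 0.4
lamp_mid [165.6 239.8  21.7  24.9] 0.9
tape_mid [149.9 173.4  30.8  29. ] 0.68
scale_mid [369.4 237.4  34.1  36.7] 0.78
scale_mid [209.8 166.3  77.7  44.4] 0.37
eye_goggles_mid [366.1 184.1  46.1  39.1] 0.58
eye_goggles_mid [371.2 238.   36.4  39.2] 0.22
scene [[422.9, 0.0, 261.8], [0.0, 422.9, 186.6], [0.0, 0.0, 1.0]] [0.174 0.744 0.997] [[-0.91, -0.42, 0.01], [-0.31, 0.66, -0.68], [0.28, -0.62, -0.73]]
gauge [222.2 203.2 100.5  83.1] 0.8
block_mid [275.  192.6  44.2  35. ] 0.86
cap_top [205.  196.9  73.6  68.1] 0.66
cursor [176.8 208.9   9.9  17.7] 0.66
cursor [205.3 195.6  71.2  64.6] 0.61
foot [204.7 197.1  73.2  65. ] 0.6
lamp_mid [250.9 313.3  31.9  33.4] 0.78
tape_mid [164.9 300.1  42.3  42.3] 0.67
eye_goggles_mid [291.9 132.8  34.   35.2] 0.85
```

View pics/both.png

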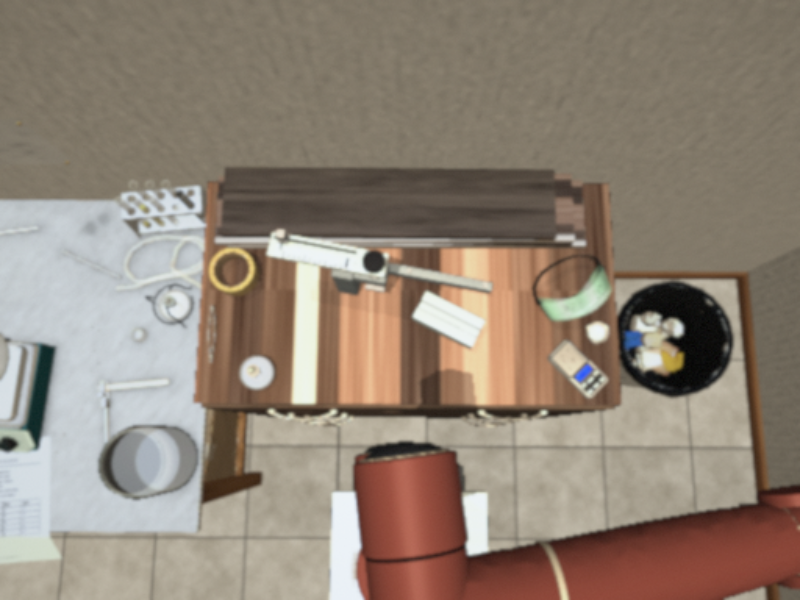

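View pics/scene1.png

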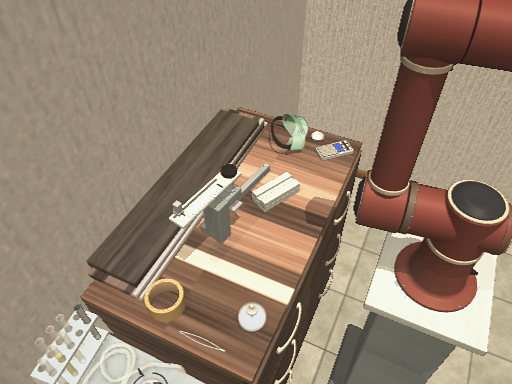

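```bash
python3 - <<'E'
from h import *
p=cam('top')
s=1/1.5625
for n,u,v,z in[('cap',374,261,.22),('fenceend_far',490,286,.03),('beam end',272,250,.2),('cursor',281,235,.22),('blk',427,292,.04),('blk',414,316,.04),('blk',472,347,.04),('blk',485,321,.04),('lamp',258,372,.05),('tape',233,270,.04),('scale',578,368,.02),('gog',575,290,.04),('shelf edge',400,238,.0),('shelf edge',400,238,.1),('front edge',400,405,0)]:
    print(n,np.round(back(p,u*s,v*s,z),3))
w=cam('wrist','w1');print(np.round(w['mount'],3).tolist(),np.round(w['camera_matrix'],1).tolist())
o=ctrl.get_obs();R=cv2.Rodrigues(o['tool_rot'])[0];print(R.round(3))
c=p['image'][130:240,160:330];cv2.imwrite('pics/c1.png',cv2.resize(c,None,fx=4.7,fy=4.7,interpolation=cv2.INTER_CUBIC))
E
```

```text
cap [0.577 0.066 0.22 ]
fenceend_far [ 0.575 -0.172  0.03 ]
beam end [0.603 0.259 0.2  ]
cursor [0.626 0.239 0.22 ]
blk [ 0.559 -0.038  0.04 ]
blk [ 0.507 -0.01   0.04 ]
blk [ 0.442 -0.131  0.04 ]
blk [ 0.497 -0.159  0.04 ]
lamp [0.388 0.309 0.05 ]
tape [0.605 0.374 0.04 ]
scale [ 0.402 -0.354  0.02 ]
gog [ 0.564 -0.35   0.04 ]
shelf edge [0.69 0.02 0.  ]
shelf edge [0.659 0.019 0.1  ]
front edge [0.324 0.018 0.   ]
[[-0.0, -0.951, -0.309, 0.079], [1.0, -0.001, 0.0, 0.0], [-0.001, -0.309, 0.951, -0.143], [0.0, 0.0, 0.0, 1.0]] [[319.6, 0.0, 252.8], [0.0, 319.6, 193.3], [0.0, 0.0, 1.0]]
[[ 0.969  0.247  0.   ]
 [ 0.247 -0.969 -0.   ]
 [ 0.     0.    -1.   ]]
```

View pics/c1.png

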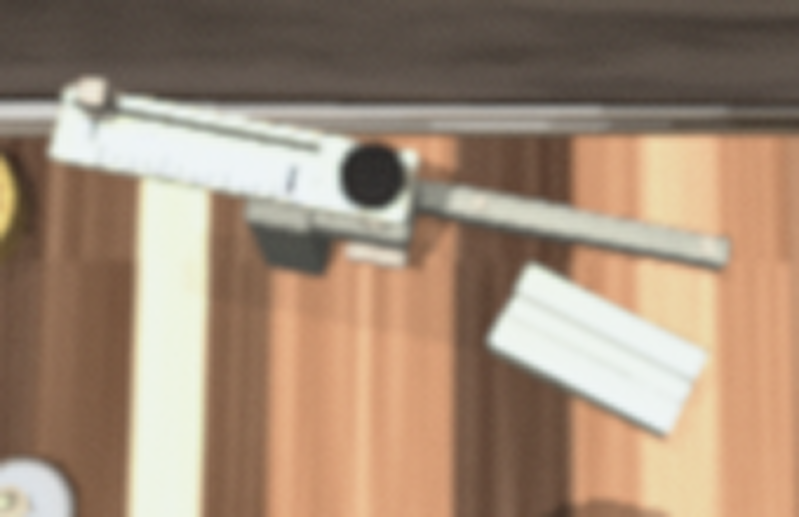

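```bash
cat >> h.py <<'E'
def T2(x,y,a,P):
    P=np.array(P,float).reshape(-1,3);c,s=np.cos(a),np.sin(a)
    return np.c_[x+c*P[:,0]-s*P[:,1],y+s*P[:,0]+c*P[:,1],P[:,2]]
from scipy.optimize import least_squares
E
python3 - <<'E'
from h import *
p=cam('top')
f=lambda L:np.array(L,float)/4.7+[160,130]
# gauge
P=np.array([[0,0,220],[24,202,204],[-24,202,204],[52,-240,30]])/1000.
uv=f([(373,175),(65,90),(50,154),(728,239)])
def fg(v):
    Q=P.copy();Q[:3,2]+=v[3]
    return np.r_[(proj(p,T2(*v[:3],Q))-uv).ravel(),v[3]*300]
r=least_squares(fg,[.577,.066,-.1,0]);print('gauge',r.x.round(4),r.fun.round(2))
B=np.array([[32,70,40],[-32,70,40],[-32,-70,40],[32,-70,40]])/1000.
ub=f([(533,262),(487,340),(664,434),(708,353)])
b=least_squares(lambda v:(proj(p,T2(*v,B))-ub).ravel(),[.5,-.08,-.4]);print('block',b.x.round(4),b.fun.round(2))
g=r.x[:3]
print('home',T2(*g,[0,-.03,.02]),'dev',b.x[2]-g[2])
c,s=np.cos(g[2]),np.sin(g[2]);d=b.x[:2]-g[:2];print('block in gauge',c*d[0]+s*d[1],-s*d[0]+c*d[1])
E
```

```text
gauge [ 5.766e-01  6.640e-02 -1.900e-01 -5.000e-04] [-0.28  0.06  0.13 -0.94 -0.47  0.86  0.72 -0.04 -0.14]
block [ 0.5023 -0.0831 -0.4936] [-0.48 -0.3   0.07 -0.13  0.37  0.14  0.03  0.29]
home [[0.57089455 0.03689472 0.02      ]] dev -0.3035420244143483
block in gauge -0.044675582967908176 -0.1607645809874286
```

```bash
python3 -m jog '[0,0,0,0,0,0,8.4, 0,0,0,0,0,0,8.4, 0,0,0,0,0,0,8.4, 0,0.0136,-0.047,0,0,0,0, 0,0.0136,-0.047,0,0,0,0, 0,0.0136,-0.047,0,0,0,0, 0,0.0136,-0.047,0,0,0,0, 0,0.0136,-0.047,0,0,0,0, 0,0.0136,-0.047,0,0,0,0, 0,0.0136,-0.047,0,0,0,0]' 40
cat >> h.py <<'E'
G=[.5766,.0664,-.19]
def st():
    o=ctrl.get_obs();R=cv2.Rodrigues(np.array(o['tool_rot']))[0];g=np.array(G)
    c,s=np.cos(g[2]),np.sin(g[2]);d=np.array(o['tool_pos'])[:2]-g[:2]
    print('t',round(float(o['t']),2),'gaugeXYZ',np.round([1e3*(c*d[0]+s*d[1]),1e3*(-s*d[0]+c*d[1]),1e3*o['tool_pos'][2]],1),'yaw-g deg',np.degrees(np.arctan2(R[1,0],R[0,0])-g[2]).round(2),'F',np.round(o['contact_force'],1),'open',round(float(o['opening']),3))
E
python3 -c "from h import *;st()"
```

```text
t: 2.5
tool_pos: [0.3106, -0.2991, 0.2315]
tool_rot: [3.127, -0.299, 0.001]
contact_force: [0.4, 0.2, -0.4]
opening: -0.0003
t 2.5 gaugeXYZ [-192.2 -409.2  231.5] yaw-g deg -0.03 F [ 0.4  0.2 -0.4] open -0.0
```

```bash
python3 -m jog '[0,0.0134,-0.0467,0,0,0,0, 0,0.0134,-0.0467,0,0,0,0, 0,0.0134,-0.0467,0,0,0,0, 0,0.0134,-0.0467,0,0,0,0, 0,0.0134,-0.0467,0,0,0,0, 0,0,0,0,0,0,0]' 
python3 - <<'E'
from h import *
st();cam('wrist','w2')
E
```

```text
t: 3.25
tool_pos: [0.4207, -0.0815, 0.2314]
tool_rot: [-3.128, 0.289, -0.0]
contact_force: [-0.1, -0.7, 0.9]
opening: -0.0002
t 3.25 gaugeXYZ [-125.1 -174.6  231.4] yaw-g deg 0.32 F [-0.1 -0.7  0.9] open -0.0
```

View pics/w2.png

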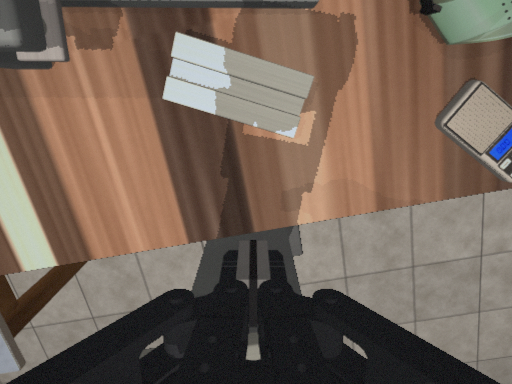

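```bash
cat >> h.py <<'E'
def wback(w,o,u,v,z):
    """wrist pixel -> gauge mm at height z(m)"""
    R=cv2.Rodrigues(np.array(o['tool_rot']))[0];M=np.array(w['mount']);K=np.array(w['camera_matrix'])
    d=R@M[:3,:3]@np.linalg.inv(K)@np.array([u,v,1.]);c=np.array(o['tool_pos'])+R@M[:3,3]
    X=c+d*(z-c[2])/d[2];g=G;cc,s=np.cos(g[2]),np.sin(g[2]);e=X[:2]-g[:2]
    return np.round([1e3*(cc*e[0]+s*e[1]),1e3*(-s*e[0]+cc*e[1])],1)
E
python3 - <<'E'
from h import *
o=ctrl.get_obs();w=cam('wrist')
for u,v,z in[(178,33,.04),(313,77,.04),(295,137,.04),(164,99,.04),(62,3,0),(62,3,.03),(62,7,0),(315,5,0),(315,5,.03),(315,1,.03)]:print(u,v,z,wback(w,o,u,v,z))
E
```

```text
178 33 0.04 [   3.8 -105.8]
313 77 0.04 [ -34.9 -235.7]
295 137 0.04 [ -93.6 -220.5]
164 99 0.04 [-56.1 -87.6]
62 3 0 [37.4 20.2]
62 3 0.03 [30.7  4.4]
62 7 0 [33.8 20.9]
315 5 0 [  36.4 -240.6]
315 5 0.03 [  29.7 -235.4]
315 1 0.03 [  33.1 -235.2]
```

```bash
python3 -m jog '[0,0,0,0.055,0,0,0, 0,0,0,0.055,0,0,0, 0,0,0,0.055,0,0,0, 0,0,0,0.054,0,0,0, 0,0.011,0,0,0,0,0, 0,0.011,0,0,0,0,0, 0,0.011,0,0,0,0,0, 0,0.011,0,0,0,0,0, 0,0.011,0,0,0,0,0, 0,0.011,0,0,0,0,0]' 
python3 - <<'E'
from h import *
st();p=cam('top')
c=p['image'][130:240,160:330];cv2.imwrite('pics/c2.png',cv2.resize(c,None,fx=4.7,fy=4.7,interpolation=cv2.INTER_CUBIC))
E
```

```text
t: 4.6
tool_pos: [0.4856, -0.0965, 0.0126]
tool_rot: [3.127, -0.298, 0.0]
contact_force: [-3.9, 0.1, 1.3]
opening: 0.0001
t 4.6 gaugeXYZ [ -58.6 -177.1   12.6] yaw-g deg 0.02 F [-3.9  0.1  1.3] open 0.0
```

View pics/c2.png

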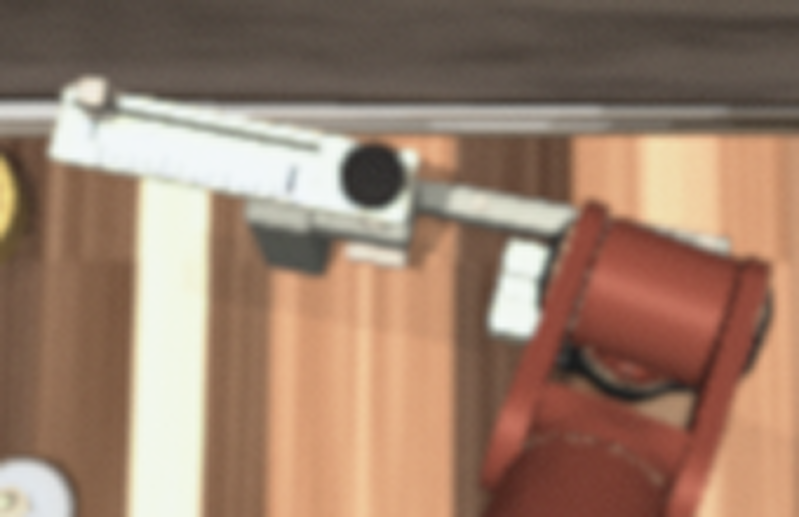

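```bash
python3 -m jog '[0,0.007,0,0,0,0,0, 0,0.007,0,0,0,0,0, 0,0.003,0,0,0,0,0]'; python3 -m jog '[0,0.003,0,0,0,0,0]';python3 -m jog '[0,0.002,0,0,0,0,0]'; python3 -c "from h import *;st()"
```

```text
t: 5.03
tool_pos: [0.5006, -0.0991, 0.0119]
tool_rot: [-3.127, 0.297, 0.006]
contact_force: [-11.1, 2.7, 7.6]
opening: -0.0001
t: 5.15
tool_pos: [0.5011, -0.0986, 0.0114]
tool_rot: [-3.125, 0.297, 0.016]
contact_force: [-18.4, 5.7, 11.5]
opening: 0.0001
t: 5.28
tool_pos: [0.5015, -0.098, 0.0108]
tool_rot: [-3.123, 0.297, 0.022]
contact_force: [-18.6, 8.9, 12.9]
opening: 0.0001
t 5.28 gaugeXYZ [ -42.7 -175.7   10.8] yaw-g deg 0.03 F [-18.6   8.9  12.9] open 0.0
```

```bash
python3 -m jog '[0,-0.037,0,0,0,0,0, 0,0,0.046,0,0,0,0, 0,0,0.046,0,0,0,0, 0,0.035,0,0,0,0,0, 0,0.034,0,0,0,0,0, 0,0,-0.02,0,0,0,0, 0,0,-0.015,0,0,0,0, 0,0,-0.014,0,0,0,0, 0,0,-0.014,0,0,0,0, 0,0,-0.014,0,0,0,0]'
python3 -c "from h import *;st()"
python3 -m jog '[0,0,-0.014,0,0,0,0, 0,0,-0.014,0,0,0,0, 0,0,-0.014,0,0,0,0, 0,0,-0.012,0,0,0,0]'
python3 - <<'E'
from h import *
st();p=cam('top')
c=p['image'][130:240,160:330];cv2.imwrite('pics/c3.png',cv2.resize(c,None,fx=4.7,fy=4.7,interpolation=cv2.INTER_CUBIC))
E
```

```text
t: 6.52
tool_pos: [0.5346, -0.1201, 0.0121]
tool_rot: [3.127, -0.298, -0.001]
contact_force: [-0.0, -1.7, -1.2]
opening: 0.0003
t 6.53 gaugeXYZ [  -6.  -191.1   12.1] yaw-g deg 0.01 F [-0.  -1.7 -1.2] open 0.0
t: 7.02
tool_pos: [0.5451, -0.0673, 0.0122]
tool_rot: [3.127, -0.298, -0.001]
contact_force: [-1.7, -2.6, -1.9]
opening: 0.0001
t 7.03 gaugeXYZ [  -5.6 -137.2   12.2] yaw-g deg 0.02 F [-1.7 -2.6 -1.9] open 0.0
```

View pics/c3.png

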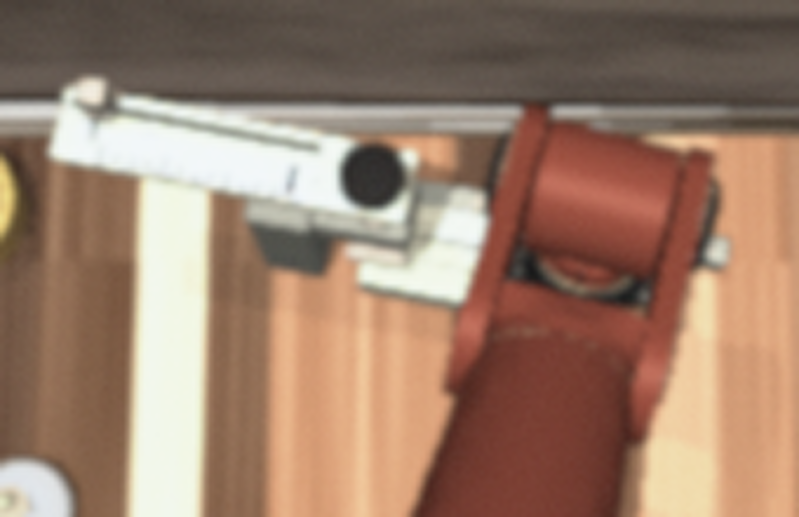

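```bash
python3 -m jog '[0,0,-0.01,0,0,0,0, 0,0,-0.01,0,0,0,0, 0,0,-0.003,0,0,0,0]'; python3 -m jog '[0,0,-0.003,0,0,0,0]';python3 -m jog '[0,0,-0.002,0,0,0,0]'; python3 -c "from h import *;st()"
```

```text
t: 7.45
tool_pos: [0.5498, -0.0452, 0.0124]
tool_rot: [3.127, -0.297, 0.0]
contact_force: [-1.3, -2.5, -1.0]
opening: -0.0001
t: 7.58
tool_pos: [0.5503, -0.0427, 0.0124]
tool_rot: [3.127, -0.298, 0.0]
contact_force: [-0.6, -3.1, 0.2]
opening: -0.0003
t: 7.7
tool_pos: [0.5506, -0.0414, 0.0125]
tool_rot: [3.126, -0.297, 0.0]
contact_force: [-2.4, -7.6, -0.7]
opening: 0.0001
t 7.7 gaugeXYZ [  -5.2 -110.7   12.5] yaw-g deg 0.02 F [-2.4 -7.6 -0.7] open 0.0
```

```bash
python3 -m jog '[0,0,-0.003,0,0,0,0]';python3 -m jog '[0,0,0,0,0,0,0]'; python3 -c "from h import *;st()"; python3 -m jog '[0,0,0.02,0,0,0,0, 0,-0.039,0,0,0,0,0, 0,-0.039,0,0,0,0,0, 0,0,-0.03,0,0,0,0, 0,0,-0.025,0,0,0,0, 0,0.01,0,0,0,0,0, 0,0.012,0,0,0,0,0, 0,0.01,0,0,0,0,0]';python3 -c "from h import *;st()"
```

```text
t: 7.82
tool_pos: [0.5506, -0.0412, 0.0125]
tool_rot: [3.12, -0.294, -0.001]
contact_force: [-5.3, -21.4, 1.2]
opening: -0.0
t: 7.95
tool_pos: [0.5506, -0.0413, 0.0125]
tool_rot: [3.12, -0.296, -0.001]
contact_force: [-3.6, -15.8, 0.9]
opening: -0.0002
t 7.95 gaugeXYZ [  -5.2 -110.6   12.5] yaw-g deg 0.07 F [ -3.6 -15.8   0.9] open -0.0
t: 8.95
tool_pos: [0.5137, 0.0043, 0.0125]
tool_rot: [-3.127, 0.3, -0.001]
contact_force: [-0.3, -0.0, 0.5]
opening: 0.0002
t 8.95 gaugeXYZ [-50.  -72.8  12.5] yaw-g deg -0.07 F [-0.3 -0.   0.5] open 0.0
```

Against the stop. Now the fence nudge.

```bash
python3 -m jog '[0,0.006,0,0,0,0,0, 0,0.003,0,0,0,0,0]';python3 -m jog '[0,0.002,0,0,0,0,0]';python3 -m jog '[0,0.002,0,0,0,0,0]'; python3 - <<'E'
from h import *
st();o=ctrl.get_obs();w=cam('wrist','w3')
E
```

```text
t: 9.2
tool_pos: [0.5218, 0.0031, 0.0122]
tool_rot: [-3.127, 0.299, 0.0]
contact_force: [-0.1, -0.1, -0.2]
opening: -0.0002
t: 9.32
tool_pos: [0.5227, 0.0031, 0.012]
tool_rot: [-3.127, 0.298, 0.004]
contact_force: [-4.9, 0.2, 3.9]
opening: -0.0001
t: 9.45
tool_pos: [0.5226, 0.0032, 0.0116]
tool_rot: [-3.127, 0.298, 0.011]
contact_force: [-12.3, 1.3, 7.7]
opening: -0.0003
t 9.45 gaugeXYZ [-41.1 -72.2  11.6] yaw-g deg 0.01 F [-12.3   1.3   7.7] open -0.0
```

View pics/w3.png

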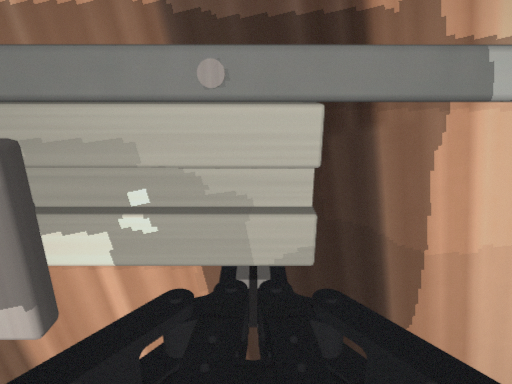

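```bash
python3 - <<'E'
from h import *
o=ctrl.get_obs();w=cam('wrist')
for u,v,z in[(323,103,.04),(316,265,.04),(0,103,.04),(211,72,.03),(510,101,.03)]:print(u,v,z,wback(w,o,u,v,z))
E
python3 -m jog '[0,-0.02,0,0,0,0,0, 0,-0.03,0,0,0,0,0, 0,0,0,-0.055,0,0,0, 0,0,0,-0.055,0,0,0, 0,0,0,-0.055,0,0,0, 0,0,0,-0.055,0,0,0, 0,0,0,-0.02,0,0,0, 0,0.046,-0.035,0,0,0,0, 0,0.046,-0.037,0,0,0,0, 0,0,0,0,0,0,0]'; python3 - <<'E'
from h import *
st();cam('wrist','w4');p=cam('top')
E
```

```text
323 103 0.04 [ 33.4 -96.8]
316 265 0.04 [-29.7 -98.3]
0 103 0.04 [33.5 13.7]
211 72 0.03 [ 43.8 -57.7]
510 101 0.03 [  33.7 -168.4]
t: 10.8
tool_pos: [0.5811, 0.067, 0.2481]
tool_rot: [3.128, -0.295, -0.01]
contact_force: [-0.6, -0.7, 0.2]
opening: -0.0001
t 10.8 gaugeXYZ [  4.3   1.4 248.1] yaw-g deg 0.12 F [-0.6 -0.7  0.2] open -0.0
```

View pics/w4.png

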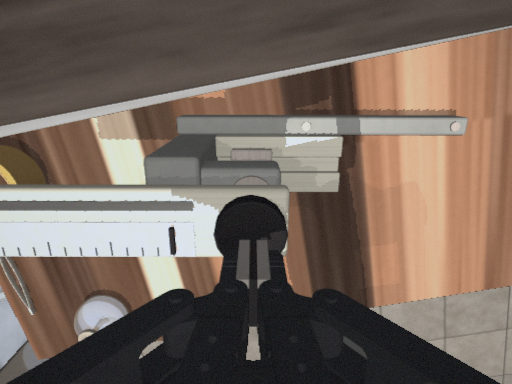

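```bash
python3 -m jog '[0,-0.002,0,0.02,0,0,0, 0,0,0,0.012,0,0,0, 0,0,0,0.01,0,0,0, 0,0,0,0.008,0,0,0, 0,0,0,0.006,0,0,0]'; python3 -m jog '[0,0,0,0.003,0,0,0]';python3 -m jog '[0,0,0,0.003,0,0,0]';python3 -m jog '[0,0,0,0.002,0,0,0]'
```

```text
t: 11.52
tool_pos: [0.578, 0.0658, 0.1963]
tool_rot: [3.127, -0.298, -0.0]
contact_force: [-2.4, -1.5, 4.5]
opening: 0.0003
t: 11.65
tool_pos: [0.5782, 0.0658, 0.1933]
tool_rot: [3.127, -0.298, -0.0]
contact_force: [-2.8, -1.2, 3.3]
opening: 0.0002
t: 11.78
tool_pos: [0.5784, 0.0659, 0.1906]
tool_rot: [3.127, -0.298, 0.001]
contact_force: [-2.4, -1.0, 4.8]
opening: 0.0005
t: 11.9
tool_pos: [0.5784, 0.0659, 0.1885]
tool_rot: [3.127, -0.298, 0.001]
contact_force: [-2.4, -2.1, 4.5]
opening: -0.0001
```

```bash
python3 -m jog '[0,0,0,0.003,0,0,0]'; python3 -m jog '[0,0,0,0.002,0,0,0]';python3 -m jog '[0,0,0,0.002,0,0,0]';python3 -m jog '[0,0,0,0.001,0,0,0, 0,0,0,0,0,0,0]'
```

```text
t: 12.02
tool_pos: [0.5784, 0.0659, 0.1855]
tool_rot: [3.127, -0.298, 0.001]
contact_force: [-2.7, -1.4, 4.7]
opening: 0.0002
t: 12.15
tool_pos: [0.5784, 0.0659, 0.184]
tool_rot: [3.127, -0.298, 0.001]
contact_force: [-4.6, -1.8, 10.8]
opening: -0.0006
t: 12.28
tool_pos: [0.5785, 0.0659, 0.184]
tool_rot: [3.127, -0.298, 0.001]
contact_force: [-10.5, -2.5, 19.3]
opening: -0.0001
t: 12.52
tool_pos: [0.5785, 0.0659, 0.184]
tool_rot: [3.127, -0.298, 0.001]
contact_force: [-9.7, -1.3, 17.1]
opening: -0.0
```

```bash
python3 -m jog '[0,0,0,-0.03,0,0,0, 0,0,0,-0.05,0,0,0, 0,-0.014,-0.044,0,0,0,0, 0,-0.014,-0.044,0,0,0,0, 0,-0.014,-0.044,0,0,0,0, 0,0,0,0,0,0,0, 0,0,0,0,0,0,0]'; python3 - <<'E'
from h import *
st();p=cam('wrist','w5')
for g in('cursor','cursor_grip','pointer_mark'):
    for b in ctrl.boxes_of(g,p)[:2]:print(g,np.round(b['box'],1),round(b['p'],2))
c=p['image'][60:310,110:430];cv2.imwrite('pics/w5c.png',cv2.resize(c,None,fx=2.4,fy=2.4,interpolation=cv2.INTER_CUBIC))
E
```

```text
t: 13.4
tool_pos: [0.5619, 0.2035, 0.2595]
tool_rot: [3.127, -0.297, -0.001]
contact_force: [0.5, -0.7, -0.8]
opening: -0.0001
t 13.4 gaugeXYZ [-40.3 131.8 259.5] yaw-g deg 0.02 F [ 0.5 -0.7 -0.8] open -0.0
cursor [180.3 134.   38.6  46. ] 0.59
cursor [312.1 138.6 317.1  74.9] 0.51
cursor_grip [182.1 134.   35.   44.8] 0.67
```

View pics/w5c.png

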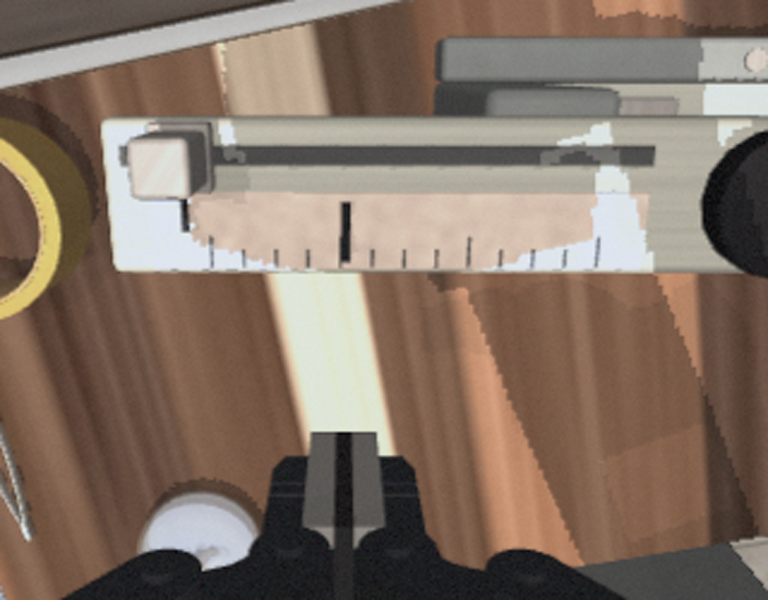

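```bash
python3 - <<'E'
from h import *
o=ctrl.get_obs();w=cam('wrist');f=lambda u,v:(u/2.4+110,v/2.4+60)
for n,u,v,z in[('beam end',103,120,.168),('beam end',116,270,.168),('pointer',346,232,.172),('mark',185,215,.17),('tabtop',160,167,.204),('cap',770,203,.184)]:print(n,wback(w,o,*f(u,v),z))
E
```

```text
beam end [ 25.1 201.3]
beam end [-20.7 201.8]
pointer [ -8.  129.3]
mark [ -3.  178.5]
tabtop [ 15.5 177. ]
cap [2.6 8.3]
```

```bash
python3 -m jog '[0.5,0.028,-0.023,0,0,0,0, 0.5,0.028,-0.023,0,0,0,0, 0.5,0,0,0.03,0,0,0, 0.5,0,0,0.03,0,0,0, 0.5,0,0,0.017,0,0,0, 0.5,0,0,0,0,0,0]' 20; python3 -c "from h import *;st()"; python3 -m jog '[0.1,0,0,0,0,0,0, 0.1,0,0,0,0,0,0, 0.1,0,0,0,0,0,0, 0.1,0,0,0,0,0,0]' 20;python3 -c "from h import *;st()"
```

```text
t: 14.4
tool_pos: [0.6248, 0.2375, 0.1816]
tool_rot: [3.126, -0.299, -0.005]
contact_force: [0.4, 0.8, 0.0]
opening: 0.0428
t 14.4 gaugeXYZ [ 15.  177.1 181.6] yaw-g deg -0.04 F [0.4 0.8 0. ] open 0.043
t: 14.9
tool_pos: [0.6265, 0.2384, 0.1855]
tool_rot: [-3.126, 0.298, -0.005]
contact_force: [-0.2, -0.1, 5.0]
opening: 0.0153
t 14.9 gaugeXYZ [ 16.6 178.3 185.5] yaw-g deg 0.0 F [-0.2 -0.1  5. ] open 0.015
```

```bash
python3 -m jog '[0.1,0,0.007,0,0,0,0, 0.1,0,0.007,0,0,0,0, 0.1,0,0.007,0,0,0,0, 0.1,0,0.007,0,0,0,0, 0.1,0,0.007,0,0,0,0, 0.1,0,0.007,0,0,0,0, 0.1,0,0.007,0,0,0,0, 0.1,0,0,0,0,0,0, 0.1,0,0,0,0,0,0]';python3 -c "from h import *;st()"
```

```text
t: 16.02
tool_pos: [0.6172, 0.1898, 0.1855]
tool_rot: [-3.127, 0.298, -0.005]
contact_force: [-0.5, -1.5, 5.6]
opening: 0.0154
t 16.02 gaugeXYZ [ 16.6 128.9 185.5] yaw-g deg -0.01 F [-0.5 -1.5  5.6] open 0.015
```

Release (slowly), rise, and return to the same viewing place.

```bash
python3 -m jog '[0.45,0,0,0,0,0,0, 0.45,0,0,0,0,0,0, 0.45,0,0,0,0,0,0, 0.45,0,0,-0.04,0,0,0, 0.45,0,0,-0.038,0,0,0, 0,-0.028,0,0,0,0,0, 0,-0.028,0,0,0,0,0, 0,0,0,0,0,0,0, 0,0,0,0,0,0,0, 0,0,0,0,0,0,0]';python3 - <<'E'
from h import *
st();p=cam('wrist','w6')
c=p['image'][60:310,110:430];cv2.imwrite('pics/w6c.png',cv2.resize(c,None,fx=2.4,fy=2.4,interpolation=cv2.INTER_CUBIC))
E
```

```text
t: 17.27
tool_pos: [0.5619, 0.2003, 0.261]
tool_rot: [3.127, -0.299, -0.0]
contact_force: [0.7, -0.1, 0.2]
opening: 0.0002
t 17.27 gaugeXYZ [-39.7 128.8 261. ] yaw-g deg -0.03 F [ 0.7 -0.1  0.2] open 0.0
```

View pics/w6c.png

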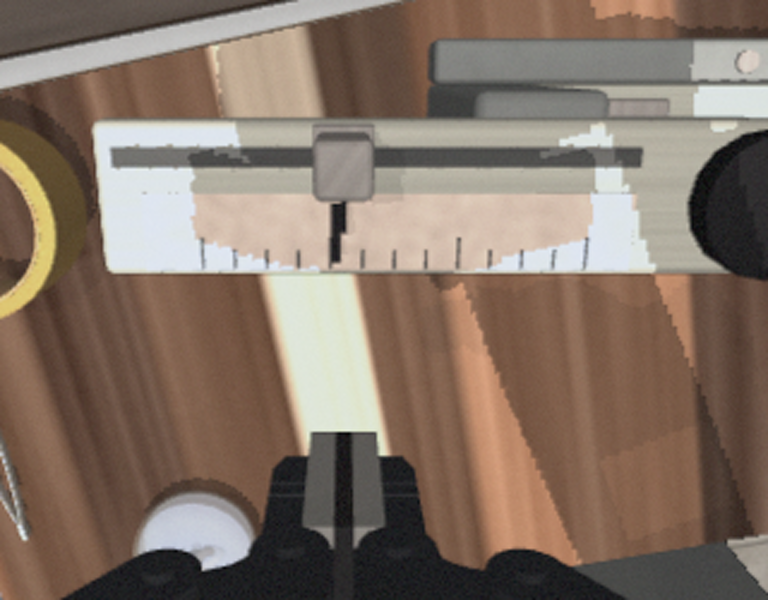

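```bash
python3 - <<'E'
from h import *
o=ctrl.get_obs();p=cam('wrist');g=p['image'].min(2).astype(int)
for r in range(142,170,3):
    row=g[r,235:268];d=np.clip(90-row,0,None);u=235+(d*np.arange(33)).sum()/max(d.sum(),1);print(r,round(u,2),d.sum(),wback(p,o,u,r,.172))
E
```

```text
142 235.0 0 [  2.8 141. ]
145 250.69 324 [  0.6 129.7]
148 250.74 304 [ -1.6 129.6]
151 250.77 309 [ -3.8 129.6]
154 250.79 295 [ -6.  129.6]
157 249.57 171 [ -8.2 130.5]
160 249.35 196 [-10.5 130.7]
163 249.33 203 [-12.7 130.7]
166 249.39 200 [-15.  130.7]
169 248.0 3 [-17.3 131.7]
```

```bash
python3 -m jog '[0.45,0.028,0,0,0,0,0, 0.45,0.028,0,0,0,0,0, 0.45,0,0,0.035,0,0,0, 0.45,0,0,0.03,0,0,0, 0.45,0,0,0.008,0,0,0, 0.1,0,0,0,0,0,0, 0.1,0,0,0,0,0,0, 0.1,0,0,0,0,0,0, 0.1,0,0,0,0,0,0]' 20;python3 -c "from h import *;st()"; python3 -m jog '[0.1,0,-0.001,0,0,0,0, 0.1,0,-0.001,0,0,0,0, 0.1,0,0,0,0,0,0, 0.1,0,0,0,0,0,0]';python3 -c "from h import *;st()"
```

```text
t: 18.5
tool_pos: [0.6168, 0.19, 0.1893]
tool_rot: [-3.127, 0.298, -0.003]
contact_force: [1.0, 0.1, -1.2]
opening: 0.0153
t 18.5 gaugeXYZ [ 16.1 129.  189.3] yaw-g deg -0.0 F [ 1.   0.1 -1.2] open 0.015
t: 19.0
tool_pos: [0.6172, 0.1921, 0.1893]
tool_rot: [-3.127, 0.298, -0.002]
contact_force: [0.4, -0.6, 3.6]
opening: 0.0153
t 19.0 gaugeXYZ [ 16.1 131.1 189.3] yaw-g deg -0.0 F [ 0.4 -0.6  3.6] open 0.015
```

```bash
python3 -m jog '[0.45,0,0,0,0,0,0, 0.45,0,0,0,0,0,0, 0.45,0,0,0,0,0,0, 0.45,0,0,-0.04,0,0,0, 0.45,0,0,-0.033,0,0,0, 0,-0.028,0,0,0,0,0, 0,-0.028,0,0,0,0,0, 0,0,0,0,0,0,0, 0,0,0,0,0,0,0, 0,0,0,0,0,0,0]';python3 - <<'E'
from h import *
st();o=ctrl.get_obs();p=cam('wrist','w7')
g=p['image'].min(2).astype(int)
for r in range(142,170,3):
    row=g[r,235:268];d=np.clip(90-row,0,None);u=235+(d*np.arange(33)).sum()/max(d.sum(),1);print(r,round(u,2),d.sum(),wback(p,o,u,r,.172))
c=p['image'][60:310,110:430];cv2.imwrite('pics/w7c.png',cv2.resize(c,None,fx=2.4,fy=2.4,interpolation=cv2.INTER_CUBIC))
E
```

```text
t: 20.25
tool_pos: [0.5623, 0.2023, 0.2611]
tool_rot: [3.127, -0.299, -0.0]
contact_force: [0.8, -0.5, 0.8]
opening: 0.0
t 20.25 gaugeXYZ [-39.7 130.8 261.1] yaw-g deg -0.03 F [ 0.8 -0.5  0.8] open 0.0
142 235.0 0 [  2.8 143. ]
145 253.07 166 [  0.6 130. ]
148 253.04 167 [ -1.6 130. ]
151 253.04 180 [ -3.8 130. ]
154 253.02 175 [ -6. 130.]
157 252.97 174 [ -8.2 130. ]
160 252.72 201 [-10.5 130.2]
163 252.75 205 [-12.7 130.2]
166 252.77 201 [-15.  130.2]
169 235.0 0 [-17.3 143.4]
```

View pics/w7c.png

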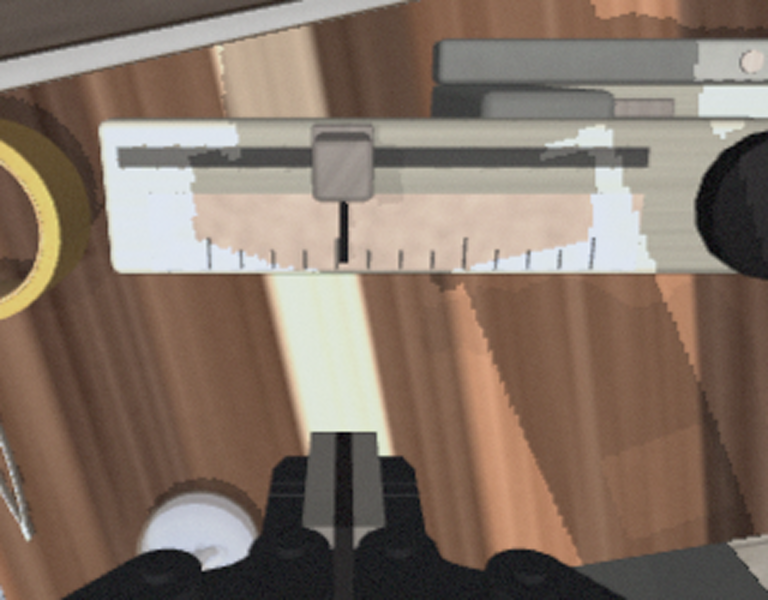

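```bash
python3 -c "from h import *;print(ctrl.finish_job());st()"
```

```text
the job is handed in; nothing more can be done
None
the job is handed in; nothing more can be done
```

The block is against the fence and stop, the gauge foot is seated on it, and the cursor mark is lined up with the pointer. I handed the job in at about 20 s of the 66 s allowed. `finish_job` gives no verdict.

- **Block:** I pushed it square onto the fence, along to the stop and onto the fence again with the shut fingers. Force built up against each face (18 N at the fence, 21 N at the stop). A wrist picture showed it flush and square. My camera-based gauge pose disagreed with these contacts by about 2–3 mm. I trusted the contacts and did not take another close look at the block after pressing the cap.
- **Foot:** I pressed the cap until the tool stopped at z = 0.184 m under about 17 N, which is the expected seated height. The pointer held its place against the scale ticks afterwards (within about 0.5 mm), so the head did not lift.
- **Cursor:** The first placing was about 2 mm off, so I re-gripped the tab and shifted it 2 mm. In the last picture the mark and pointer overlap to about 0.2 mm. The pointer is at about y = 130 mm, which means a groove about 8 mm deep.
- **Other objects:** I never worked near the lamp, tape roll, scale or goggles. I did not re-measure where they stand at the end. The arm was clear of everything when I handed in.

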